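# Unclip and lift off the air-cleaner cover of a mower engine

### The arm

A 6-joint arm with a two-finger parallel gripper is mounted at the origin on the work surface. World frame = base frame: x ahead of the robot, y to its left, z up, the work surface at z = 0. Lengths are in m, angles in rad, forces in N, time in s.
With the tool pointing down it reaches from about 0.375 to 0.9 m from the base axis. Payload 3.1 kg.
Tool frame: the origin (TCP) lies on the centre line of the jaws, within the pads' length; the fingertips stand 19 mm ahead of it and the grasp point (between the pads) is the TCP; z points along the fingers, y is the line along which they close (so a half turn about z gives the same grasp; the last joint's range is limited). The gripper opens to 85 mm and grips with 20 to 120 N. Pads are 22 mm wide; open, the fingers measure 114 mm over their backs; the gripper's body (76 mm by 85 mm) begins 54 mm behind the grasp point. The pads swing forward as they close: fully open they stand 13 mm farther back than shut.
Start: joints at [-1.429, 0.527, 1.433, -0, 1.181, -0.178], TCP at [0.197, -0.593, 0.25] pointing down, gripper open.
Joint ranges: [-3.08, 3.08], [-0.75, 2.2], [0.22, 2.44], [-1.43, 4.57], [0, 2.65], [-2.85, 2.85]. Speed limits (rad/s): [2.79, 2.79, 3.14, 3.14, 3.14, 3.14].

### API

Orientations are given as a unit quaternion [x, y, z, w].
In Python, from station import manip gives the robot as it stands.
- The arm moves only by the tool servo_tool, never from a script. Its argument "rows" is a list that holds one entry, the list of rows, each a list of 7 numbers: the turn, a rotation vector about the tool's x, y, z in degrees, then the shift along the tool's x, y, z in m, then the gripper command: -1 is shut, 1 is fully open, values between are in proportion. In form: [[[wx, wy, wz, tx, ty, tz, jaw], ...]]. A call has 1 to 8 rows; each row shifts and turns the commanded pose from where the row before left it, along the tool's axes as they then stand; what a row does not reach is not made up. A row lasts 1/12 s, in which the tool goes at most 41.7 mm and 7.16 degrees, less where a joint would pass 70% of its speed; a pose out of reach is approached as far as the arm can. A call is refused whole if a number of a shift passes 0.0417 or a number of a turn 7.16, either way. A call with a gripper value outside its range is refused whole. The fingers move at their own pace and stop on an object; "squeeze" is the grip in N (left out, the last holds). Time passes only in rows, so rows that do not move let the fingers close. It gives the time, the measured TCP pose, the force, the opening and the grip force at its end, in the units of the state.
- manip.sense(): the state, without advancing time (a new reading comes with each control period).
- manip.snapshot(name): name is "scene" or "top"; returns the picture (420x560x3 uint8, blue, green, red); there is no depth.
- manip.camera_info(name): a dict with "K" (3x3 intrinsics, pixels), "camera_from_world" (4x4, takes a point from world to camera coordinates). Camera axes: x right, y down, z forward; pixel columns grow to the right and rows downward; lengths in m; the calibration is good to about 2 mm. A picture is of the moment at which its call begins. camera_info takes no time and is no camera call.
- manip.sign_off(): hands the job in; it is judged then, once.
The state is a dict: "t": time; "q": joint angles; "qd": joint speeds; "tau": joint torques, N m; "tcp_pos": TCP position; "tool_rot": TCP orientation; "force": force on the tool from outside, world axes, zero at the start; "ft_torque": the same for the moment, N m; "finger_gap": opening from 0.0 (shut) to 1.0 (fully open); "gripper_force": force on a finger pad.
Only numpy, scipy, OpenCV 4.12 (cv2) and the standard library are available. Lean on these libraries where they do the work, as an engineer would, in place of code of your own. Each camera call takes 0.05 s, during which the arm holds its last target. There are 200 camera calls.

### The job

Open the air cleaner of the engine on the bench for a filter change: flip both sprung wire clips off the ends of its cover and leave them hanging open. Then lift the cover off, keeping it level, and set it down gently in the steel parts tray, right way up and flat on the tray floor. Let go of it there, and leave the other things on the bench alone.

Things in the scene. Friction and masses are not known exactly. Their poses are not given: they have to be found in the camera images.
- engine: Small mower engine (orange round shroud) on two timbers, too heavy to shift. Origin on the bench under the middle of its black air-cleaner box; z up, y along the box, x towards the shroud. Box 110 (x) by 170 mm (y), rim 165 mm high. The shroud begins 67 mm from the origin and is at most 153 mm high. A snout sticks 26 mm out of the box's -x side, below the cover.
- cover_mid (a point): Loose grey plastic cover on the box, 0.17 to 0.34 kg; the point is its centre, half-way up its 46 mm height. x across, y along, z up. Plate 120 (x) by 180 mm (y), top 6 to 9 mm below the point; catch lugs at the y ends make it 198 mm long (lugs 66 mm wide, tops 5 mm below the point). A lip underneath goes 8 mm down into the box: lift it straight up first.
- cover_block (a point): Centre of the raised block in the middle of the cover's top, to hold the cover by: 44 mm (x) by 100 mm (y), standing 29 mm above the plate; this point is 16 mm above the plate and 13 mm below the block's top, 10 mm above cover_mid. Axes as cover_mid.
- clip_left (a joint): Swing of the sprung wire clip at the box's +y end, rad: 0 closed, hooked over the ramped lug of the cover and pulling it down with 6 N; 2.0 fully open, hanging beside the box. To undo: draw the bar up 3 to 6 mm (spring 0.8 N/mm, stop at 8 mm) and swing it outwards, or push it outwards with 5 to 8 N so that the hooks ride over the 2 mm ramp. Past 0.4 it is free and falls open.
- clip_right (a joint): The same for the clip at the box's -y end.
- clip_left_bar (a point): Middle of the left clip's grip bar: a black sleeve 10 mm thick, 46 mm long, level, along the engine's x, between two wires 4 mm thick, 52 mm apart. It moves with the clip. Closed, it stands 29 mm above the cover's lug and 45 mm from the cover's block, free all round: it can be pinched from above (it turns in the grip) or pushed outwards.
- clip_right_bar (a point): The same for the right clip.
- clip_left_hinge (a point): Fixed point: middle of the left clip's hinge pin, 4 mm outside the box, 30 mm below its rim; the pin is level along the engine's x. The clip's bar swings about it on an arc of 69 mm radius, from straight above (6 mm outwards) outwards (+y of the engine) and down.
- clip_right_hinge (a point): The same for the right clip, which swings outwards to -y of the engine.
- tray_in (a point): Loose open steel parts tray, 0.9 kg, 200 (x) by 280 mm (y) outside, 192 by 272 mm inside, 30 mm high, so the cover fits in only with its long side along the tray's. The point is the centre of its floor's top face; y along the tray, z up.
- spray_can: Spray can, 54 mm thick, 190 mm tall; origin at its foot. Leave alone.
- carton: Closed carton, 125 by 185 by 50 mm; origin under its centre. Leave alone.
- jar: Glass jar with steel cap, 68 mm thick, 85 mm tall; origin at its foot. Leave alone.
- screwdriver: Screwdriver lying on the bench, 200 mm long. Leave alone.

How it is judged:
On the way, in this order (a step that is already met when the one before it is completed fails the run):
1. both clips are flipped off and stay open, with the cover still on the box (value of joint each of clip_left, clip_right above 1.5 rad and z of cover_mid in the frame of engine below 0.19 m and horizontal distance between cover_mid and engine below 0.01 m), for 0.2 s.
2. the cover is lifted clear of the box (z of cover_mid in the frame of engine above 0.2 m and contact force between the fingers and cover above 0.5 N), for 0.05 s.
3. the cover is lowered, still held, to the tray floor (within 12 mm of it) (z of cover_mid in the frame of tray_in below 0.035 m and horizontal distance between cover_mid and tray_in below 0.08 m and contact force between the fingers and cover above 0.5 N).
At the end, for the whole second after the job is handed in: Both clips open by more than 1.5 rad; the cover at rest in the tray, right way up, tilted less than 0.06 rad and lying on the tray floor (its centre 19 to 27 mm above it, within 80 mm of the tray's middle), let go (value of joint each of clip_left, clip_right above 1.5 rad and z of cover_mid in the frame of tray_in between 0.019 and 0.027 m and horizontal distance between cover_mid and tray_in below 0.08 m and angle between cover_mid's own z axis and vertical below 0.06 rad and linear speed of cover below 0.02 m/s and angular speed of cover below 0.1 rad/s); the robot touches nothing.
It fails at once if the cover is tipped by more than 0.45 rad (angle between cover_mid's own z axis and vertical above 0.45 rad).
It fails at once if the cover is forced up off the box while a clip is still closed (horizontal distance between cover_mid and engine below 0.06 m and z of cover_mid in the frame of engine above 0.192 m and value of joint any of clip_left, clip_right below 0.5 rad).
It fails at once if a bystander is shifted by more than 30 mm or knocked over (distance of any of spray_can, carton, jar, screwdriver from where it was at the start of the episode above 0.03 m or angle between any of spray_can, jar's own z axis and vertical above 0.4 rad).
It also fails if it takes over 64 s, if anything falls off the work surface, if the arm or the gripper's body presses on something with over 40 N, if the wrist force passes 120 N, or if a joint passes its speed limit or range.

## Working session

There is one attempt and no reset: what is moved stays moved. The work goes in short steps, Python scripts to look and compute and a tool call to move; the robot and the scene stay as the last step left them, time stands still between calls to the robot, and variables do not carry over. Pictures are saved under pics/ and viewed, at most 10 in all, crops included, and the job is handed in when it is done.

Besides the shell and the picture viewer there is one more tool, called after "Emit:" by a JSON object that holds its "api" and its "payload". servo_tool: Moves the arm, as the interface text tells. Its arguments: {"type":"object","properties":{"rows":{"type":"array","items":{"type":"array","items":{"type":"array","items":{"type":"number"}}}},"squeeze":{"type":"number"}},"required":["rows"]}

```bash
mkdir -p pics; ls; python3 - <<'E'
from station import manip
import cv2,numpy as np
for n in("scene","top"):
    cv2.imwrite(f"pics/{n}0.png",manip.snapshot(n)); c=manip.camera_info(n); print(n,np.round(c["K"],1).tolist(),np.round(c["camera_from_world"],4).tolist())
s=manip.sense();print({k:np.round(v,4).tolist() for k,v in s.items()})
E
```

```text
pics
scene [[508.3, 0.0, 279.0], [0.0, 508.3, 209.5], [0.0, 0.0, 1.0]] [[0.2738, 0.9617, -0.0088, -0.133], [0.7945, -0.2313, -0.5615, -0.2965], [-0.5421, 0.1468, -0.8274, 2.371], [0.0, 0.0, 0.0, 1.0]]
top [[388.2, 0.0, 281.8], [0.0, 388.2, 205.5], [0.0, 0.0, 1.0]] [[-0.0231, -0.9997, -0.0042, 0.0273], [-0.9859, 0.0235, -0.1658, 0.5224], [0.1658, 0.0003, -0.9862, 1.3703], [0.0, 0.0, 0.0, 1.0]]
{'t': 0.1, 'q': [-1.4295, 0.5284, 1.4338, 0.0, 1.1814, -0.1785], 'qd': [0.0004, -0.0026, -0.0017, -0.0013, 0.0014, -0.0017], 'tau': [-0.0001, -44.3303, -17.8587, -0.0002, 0.0039, 0.0], 'tcp_pos': [0.1964, -0.5927, 0.2494], 'tool_rot': [0.9872, 0.1592, 0.0, -0.001], 'force': [-0.3197, 0.128, -0.9098], 'ft_torque': [-0.0453, -0.0616, -0.0246], 'gripper_force': 0.0, 'finger_gap': 0.996}
```

View pics/scene0.png

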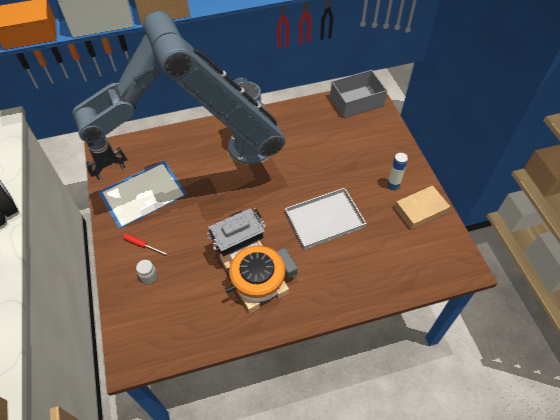

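View pics/top0.png

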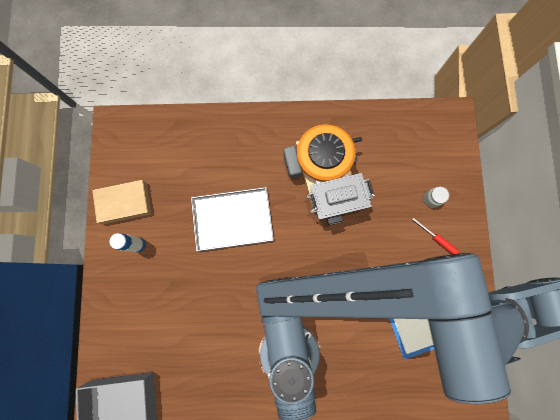

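The engine's grey cover is at about (342,195) in the top view and (237,230) in the scene view. The tray is at (232,220) top and (325,217) scene. I'll enlarge the cover in both views.

```bash
cat > h.py <<'E'
import numpy as np,cv2
from station import manip
C={n:manip.camera_info(n) for n in("scene","top")}
def ray(n,u,v):
    T=np.array(C[n]["camera_from_world"]);R=T[:3,:3]
    return -R.T@T[:3,3], R.T@np.linalg.solve(np.array(C[n]["K"]),[u,v,1.])
def onz(n,u,v,z):
    o,d=ray(n,u,v);return o+d*(z-o[2])/d[2]
def proj(n,p):
    T=np.array(C[n]["camera_from_world"]);q=np.array(C[n]["K"])@(T[:3,:3]@np.asarray(p)+T[:3,3]);return q[:2]/q[2]
def tri(a,b):
    A=[];B=[]
    for n,(u,v) in(("scene",a),("top",b)):
        o,d=ray(n,u,v);d/=np.linalg.norm(d);P=np.eye(3)-np.outer(d,d);A.append(P);B.append(P@o)
    return np.linalg.lstsq(np.vstack(A),np.hstack(B),rcond=None)[0]
E
python3 - <<'E'
import cv2,numpy as np
t=cv2.imread("pics/top0.png")[165:235,295:390];s=cv2.imread("pics/scene0.png")[200:270,195:290]
k=8
a=[cv2.resize(x,None,fx=k,fy=k,interpolation=cv2.INTER_CUBIC) for x in(t,s)]
cv2.imwrite("pics/crop_t.png",a[0]);cv2.imwrite("pics/crop_s.png",a[1])
from h import *
im=cv2.imread("pics/top0.png")
m=((im.min(2)>150)).astype(np.uint8);m[:, :180]=0;m[:,285:]=0;m[:180]=0;m[260:]=0
c=max(cv2.findContours(m,0,2)[0],key=cv2.contourArea);r=cv2.minAreaRect(c);print(r)
for z in(0.002,.03):
    p=np.array([onz("top",*q,z) for q in cv2.boxPoints(r)]);print(p.mean(0),[np.linalg.norm(p[i]-p[i-1]) for i in range(4)],[np.degrees(np.arctan2(*(p[i]-p[i-1])[1::-1])) for i in range(4)])
E
```

```text
((231.05487060546875, 218.64764404296875), (53.69850540161133, 78.01997375488281), 82.14668273925781)
[0.4857786  0.20534326 0.002     ] [np.float64(0.20243250899700435), np.float64(0.29387883622139693), np.float64(0.20306292869218293), np.float64(0.28721147287357107)] [np.float64(8.624689767590139), np.float64(-83.3452637803069), np.float64(-173.26333737489628), np.float64(96.50514827208518)]
[0.48193087 0.20162278 0.03      ] [np.float64(0.19848548802666482), np.float64(0.28814879841742935), np.float64(0.19910361582382116), np.float64(0.28161143505370256)] [np.float64(8.624689767590128), np.float64(-83.34526378030688), np.float64(-173.2633373748963), np.float64(96.50514827208518)]
```

View pics/crop_t.png

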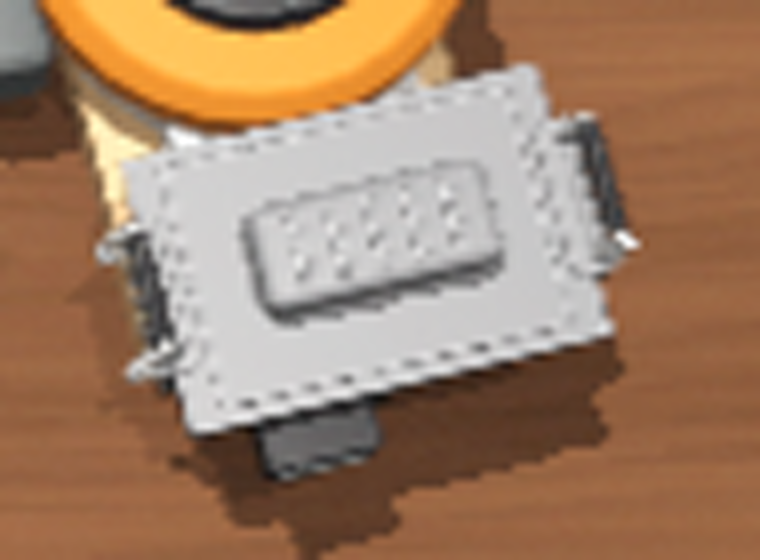

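View pics/crop_s.png

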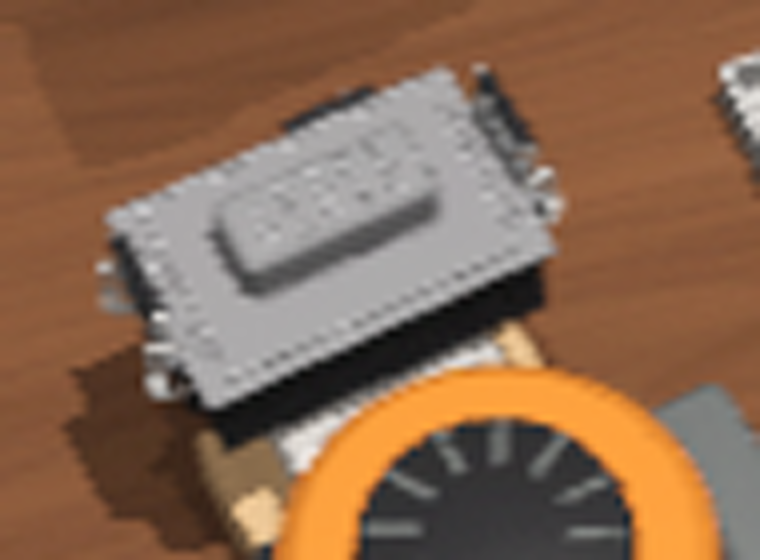

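In the top crop, the plate corners are about (530,65), (612,330), (195,432) and (130,165). The clip bars are at (150,310) and (605,185). In the scene crop, the same corners are (215,408), (108,215), (445,68) and (553,250), and the bars are at (502,110) and (140,315).

```bash
python3 - <<'E'
from h import *
f=lambda p,o:((p[0]+.5)/8-.5+o[0],(p[1]+.5)/8-.5+o[1])
T=[f(p,(295,165)) for p in[(530,65),(612,330),(195,432),(130,165)]]
S=[f(p,(195,200)) for p in[(215,408),(108,215),(445,68),(553,250)]]
for n,L in(("top",T),("scene",S)):
    p=np.array([onz(n,*q,.174) for q in L]);print(n,p.mean(0).round(4),[round(np.linalg.norm(p[i]-p[i-1]),3) for i in range(4)],[round(np.degrees(np.arctan2(*(p[i]-p[i-1])[1::-1])),1) for i in range(4)])
print(np.mean([tri(s,t) for s,t in zip(S,T)],0))
for a,b in(((502,110),(150,310)),((140,315),(605,185))):
    print("bar",tri(f(a,(195,200)),f(b,(295,165))),onz("scene",*f(a,(195,200)),.204),onz("top",*f(b,(295,165)),.204))
# block top
b=[f(p,(295,165)) for p in[(485,160),(500,250),(275,310),(243,215)]]
p=np.array([onz("top",*q,.203) for q in b]);print("block",p.mean(0),p[0]-p[3])
# tray outer from scene: bright mask
im=cv2.imread("pics/scene0.png")
m=(im.min(2)>140).astype(np.uint8);m[:180]=0;m[255:]=0;m[:,:275]=0;m[:,380:]=0
c=max(cv2.findContours(m,0,2)[0],key=cv2.contourArea);r=cv2.approxPolyDP(cv2.convexHull(c),6,True)[:,0];print(r.tolist())
for z in(.002,.03):
    p=np.array([onz("scene",*map(float,q),z) for q in r]);print(p.round(3).tolist())
im=cv2.imread("pics/top0.png");m=((im.min(2)>150)).astype(np.uint8);m[:, :180]=0;m[:,285:]=0;m[:180]=0;m[260:]=0
c=max(cv2.findContours(m,0,2)[0],key=cv2.contourArea);r=cv2.approxPolyDP(cv2.convexHull(c),5,True)[:,0];print(r.tolist())
for z in(.002,.03):
    p=np.array([onz("top",*map(float,q),z) for q in r]);print(p.round(3).tolist())
E
```

```text
top [ 0.5301 -0.1801  0.174 ] [np.float64(0.173), np.float64(0.116), np.float64(0.178), np.float64(0.115)] [np.float64(-77.1), np.float64(-166.4), np.float64(102.5), np.float64(11.4)]
scene [ 0.5346 -0.1804  0.174 ] [np.float64(0.175), np.float64(0.119), np.float64(0.177), np.float64(0.117)] [np.float64(-77.1), np.float64(-167.2), np.float64(102.1), np.float64(11.6)]
[ 0.53127464 -0.18044567  0.16884281]
bar [ 0.50241008 -0.08805652  0.19304157] [ 0.5095536  -0.08970607  0.204     ] [ 0.50059409 -0.08687513  0.204     ]
bar [ 0.55400887 -0.27784895  0.17588025] [ 0.57217016 -0.27620742  0.204     ] [ 0.54762876 -0.27323043  0.204     ]
block [ 0.52997785 -0.17954861  0.203     ] [ 0.02043982 -0.09927952  0.        ]
[[343, 192], [366, 223], [304, 245], [285, 208]]
[[0.373, 0.322, 0.002], [0.551, 0.36, 0.002], [0.58, 0.079, 0.002], [0.383, 0.056, 0.002]]
[[0.391, 0.313, 0.03], [0.566, 0.349, 0.03], [0.595, 0.073, 0.03], [0.401, 0.051, 0.03]]
[[265, 187], [272, 240], [196, 250], [195, 199]]
[[0.602, 0.077, 0.002], [0.401, 0.054, 0.002], [0.371, 0.335, 0.002], [0.562, 0.341, 0.002]]
[[0.596, 0.076, 0.03], [0.399, 0.053, 0.03], [0.37, 0.329, 0.03], [0.557, 0.335, 0.03]]
```

```bash
cat >> h.py <<'E'
from scipy.spatial.transform import Rotation as R_
E0=np.array([.532,-.180,0.]);EY=12.0
def eng(x,y,z):
    return E0+R_.from_euler('z',EY,degrees=True).apply([x,y,z])
def go(p,yaw=102.):
    s=manip.sense();R=R_.from_quat(s["tool_rot"]);a=np.radians(yaw)
    G=R_.from_matrix(np.array([[np.cos(a),np.sin(a),0],[np.sin(a),-np.cos(a),0],[0,0,-1]]).T.T)
    print("t",round(s["t"],2),"tcp",np.round(s["tcp_pos"],4),"F",np.round(s["force"],1),"gap",round(s["finger_gap"],3),"gf",s["gripper_force"])
    print("turn deg",(R.inv()*G).as_rotvec(degrees=True).round(2),"shift mm, tool now",(R.inv().apply(p-s["tcp_pos"])*1e3).round(1),"after turn",(G.inv().apply(p-s["tcp_pos"])*1e3).round(1))
E
python3 -c "
from h import *
print(eng(0,-.070,.26));go(eng(0,-.070,.26))"
```

```text
[ 0.54655382 -0.24847033  0.26      ]
t 0.1 tcp [ 0.1964 -0.5927  0.2494] F [-0.3  0.1 -0.9] gap 0.996 gf 0.0
turn deg [-8.000e-02 -1.000e-01 -8.368e+01] shift mm, tool now [ 440.6 -216.7  -10. ] after turn [263.9 414.  -10.6]
```

Emit:
{"api": "servo_tool", "payload": {"rows": [[[0,0,0,0.0275,-0.0135,-0.0012,-1],[0,0,0,0.0275,-0.0135,-0.0012,-1],[0,0,0,0.0275,-0.0135,-0.0012,-1],[0,0,0,0.0275,-0.0135,-0.0012,-1],[0,0,0,0.0275,-0.0135,-0.0012,-1],[0,0,0,0.0275,-0.0135,-0.0012,-1],[0,0,0,0.0275,-0.0135,-0.0012,-1],[0,0,0,0.0275,-0.0135,-0.0012,-1]]], "squeeze": 30}}

```text
t: 0.77
tcp_pos: [0.3721, -0.4201, 0.2596]
tool_rot: [0.987, 0.159, -0.0, -0.0]
force: [0.9, 0.1, -0.9]
finger_gap: 0.003
gripper_force: 0.0
```

Emit:
{"api": "servo_tool", "payload": {"rows": [[[0,0,0,0.0275,-0.0135,0,-1],[0,0,0,0.0275,-0.0135,0,-1],[0,0,0,0.0275,-0.0135,0,-1],[0,0,0,0.0275,-0.0135,0,-1],[0,0,0,0.0275,-0.0135,0,-1],[0,0,0,0.0275,-0.0135,0,-1],[0,0,0,0.0275,-0.0135,0,-1],[0,0,0,0.0275,-0.0135,0,-1]]]}}

```text
t: 1.43
tcp_pos: [0.547, -0.2485, 0.2595]
tool_rot: [0.987, 0.159, -0.0, -0.0]
force: [0.4, -0.4, 0.2]
finger_gap: -0.002
gripper_force: 0.0
```

Emit:
{"api": "servo_tool", "payload": {"rows": [[[0,0,-7,0,0,0,-1],[0,0,-7,0,0,0,-1],[0,0,-7,0,0,0,-1],[0,0,-7,0,0,0,-1],[0,0,-7,0,0,0,-1],[0,0,-7,0,0,0,-1],[0,0,-7,0,0,0,-1],[0,0,-7,0,0,0,-1]]]}}

```text
t: 2.1
tcp_pos: [0.546, -0.2496, 0.2593]
tool_rot: [0.795, 0.607, -0.0, -0.001]
force: [0.3, 1.1, 0.5]
finger_gap: 0.001
gripper_force: 0.0
```

Emit:
{"api": "servo_tool", "payload": {"rows": [[[0,0,-7,0,0,0,-1],[0,0,-7,0,0,0,-1],[0,0,-7,0,0,0,-1],[0,0,-6.7,0,0,0,-1],[0,0,0,0,0,0,-1],[0,0,0,0,0,0,-1]]]}}

```text
t: 2.6
tcp_pos: [0.546, -0.2497, 0.2595]
tool_rot: [0.63, 0.776, -0.0, -0.0]
force: [0.1, -0.2, 0.2]
finger_gap: 0.003
gripper_force: 0.0
```

```bash
python3 - <<'E'
from h import *
go(eng(0,-.070,.211))
im=[manip.snapshot("top")[160:240,290:395],manip.snapshot("scene")[190:270,190:295]]
cv2.imwrite("pics/a1.png",np.hstack([cv2.resize(x,None,fx=3.8,fy=3.8,interpolation=2) for x in im]))
E
```

```text
t 2.6 tcp [ 0.546  -0.2497  0.2595] F [ 0.1 -0.2  0.2] gap 0.003 gf 0.0
turn deg [-0.04 -0.04 -0.15] shift mm, tool now [ 1.1  0.8 48.5] after turn [ 1.1  0.8 48.5]
```

View pics/a1.png

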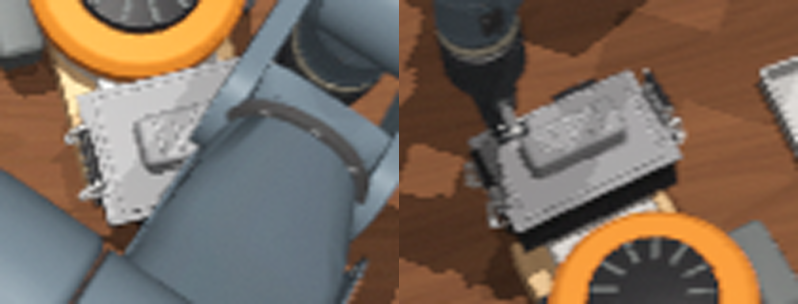

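The top view is hidden by the arm. In the scene view the shut fingertips, at crop (508,128), sit above the plate between the block and the right bar. Next is to descend.

Emit:
{"api": "servo_tool", "payload": {"rows": [[[0,0,0,0.001,0.001,0.006,-1],[0,0,0,0,0,0.006,-1],[0,0,0,0,0,0.006,-1],[0,0,0,0,0,0.006,-1],[0,0,0,0,0,0.006,-1],[0,0,0,0,0,0.006,-1],[0,0,0,0,0,0.006,-1],[0,0,0,0,0,0.006,-1]]]}}

```text
t: 3.37
tcp_pos: [0.547, -0.2487, 0.2112]
tool_rot: [0.629, 0.777, -0.0, -0.0]
force: [1.4, 0.2, 0.7]
finger_gap: -0.001
gripper_force: 0.0
```

Emit:
{"api": "servo_tool", "payload": {"rows": [[[0,0,0,-0.004,0,0,-1],[0,0,0,-0.004,0,0,-1],[0,0,0,-0.004,0,0,-1]]]}}

```text
t: 3.62
tcp_pos: [0.5496, -0.2605, 0.2118]
tool_rot: [0.629, 0.777, 0.0, -0.001]
force: [-0.0, 3.6, -0.4]
finger_gap: 0.001
gripper_force: 1.9
```

Emit:
{"api": "servo_tool", "payload": {"rows": [[[0,0,0,-0.005,0,0,-1],[0,0,0,-0.005,0,0,-1],[0,0,0,-0.005,0,0,-1],[0,0,0,-0.005,0,0,-1]]]}}

```text
t: 3.95
tcp_pos: [0.5543, -0.2811, 0.2125]
tool_rot: [0.629, 0.777, -0.0, 0.001]
force: [0.6, -0.9, -1.0]
finger_gap: 0.001
gripper_force: 0.0
```

Emit:
{"api": "servo_tool", "payload": {"rows": [[[0,0,0,-0.006,0,0,-1],[0,0,0,-0.006,0,0,-1],[0,0,0,-0.006,0,0,-1],[0,0,0,-0.006,0,0,-1],[0,0,0,0,0,0,-1],[0,0,0,0,0,0,-1]]]}}

```text
t: 4.45
tcp_pos: [0.5587, -0.304, 0.2118]
tool_rot: [0.629, 0.777, 0.0, -0.0]
force: [-0.0, 0.6, -0.1]
finger_gap: 0.0
gripper_force: 0.0
```

```bash
python3 - <<'E'
from h import *
go(eng(0,.070,.26))
im=[manip.snapshot("top")[160:240,290:395],manip.snapshot("scene")[190:270,190:295]]
cv2.imwrite("pics/a2.png",np.hstack([cv2.resize(x,None,fx=3.8,fy=3.8,interpolation=2) for x in im]))
E
```

```text
t 4.45 tcp [ 0.5587 -0.304   0.2118] F [-0.   0.6 -0.1] gap 0.0 gf 0.0
turn deg [ 0.   -0.01 -0.02] shift mm, tool now [196.9  -0.4 -48.2] after turn [196.9  -0.3 -48.2]
```

View pics/a2.png

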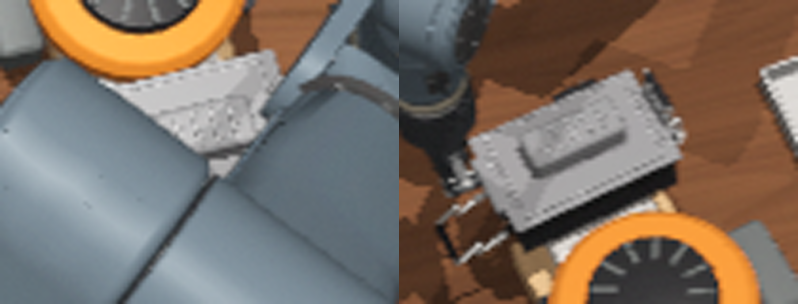

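The right clip is off and hanging open (black bar at crop (445,235)). Next is the left clip, passing over the cover.

Emit:
{"api": "servo_tool", "payload": {"rows": [[[0,0,0,0,0,-0.012,-1],[0,0,0,0,0,-0.012,-1],[0,0,0,0,0,-0.012,-1],[0,0,0,0,0,-0.012,-1],[0,0,0,0.025,0,0,-1],[0,0,0,0.025,0,0,-1],[0,0,0,0.025,0,0,-1],[0,0,0,0.025,0,0,-1]]]}}

```text
t: 5.22
tcp_pos: [0.5377, -0.2046, 0.2611]
tool_rot: [0.629, 0.777, 0.0, 0.001]
force: [0.5, -0.6, 0.4]
finger_gap: -0.005
gripper_force: 0.0
```

Emit:
{"api": "servo_tool", "payload": {"rows": [[[0,0,0,0.025,0,0,-1],[0,0,0,0.025,0,0,-1],[0,0,0,0.025,0,0,-1],[0,0,0,0.022,0,0,-1],[0,0,0,0,0,0,-1],[0,0,0,0,0,0.008,-1],[0,0,0,0,0,0.008,-1],[0,0,0,0,0,0.008,-1]]]}}

```text
t: 5.88
tcp_pos: [0.5181, -0.1117, 0.2355]
tool_rot: [0.629, 0.777, -0.0, 0.001]
force: [1.0, 0.4, 0.9]
finger_gap: -0.005
gripper_force: 0.0
```

Emit:
{"api": "servo_tool", "payload": {"rows": [[[0,0,0,0,0,0.006,-1],[0,0,0,0,0,0.006,-1],[0,0,0,0,0,0.006,-1],[0,0,0,0,0,0.006,-1],[0,0,0,0,0,0,-1]]]}}

```text
t: 6.3
tcp_pos: [0.5169, -0.1108, 0.2104]
tool_rot: [0.629, 0.777, -0.0, -0.001]
force: [-0.4, -0.8, -0.0]
finger_gap: -0.001
gripper_force: 0.0
```

Emit:
{"api": "servo_tool", "payload": {"rows": [[[0,0,0,0.004,0,0,-1],[0,0,0,0.004,0,0,-1],[0,0,0,0.004,0,0,-1]]]}}

```text
t: 6.55
tcp_pos: [0.5155, -0.0994, 0.2123]
tool_rot: [0.629, 0.777, -0.0, 0.001]
force: [0.0, -3.5, 0.2]
finger_gap: 0.004
gripper_force: 1.8
```

Emit:
{"api": "servo_tool", "payload": {"rows": [[[0,0,0,0.005,0,0,-1],[0,0,0,0.005,0,0,-1],[0,0,0,0.005,0,0,-1],[0,0,0,0.005,0,0,-1]]]}}

```text
t: 6.88
tcp_pos: [0.5109, -0.0786, 0.2123]
tool_rot: [0.629, 0.777, 0.001, -0.0]
force: [0.2, 0.3, 0.0]
finger_gap: -0.002
gripper_force: 0.0
```

Emit:
{"api": "servo_tool", "payload": {"rows": [[[0,0,0,0.006,0,0,-1],[0,0,0,0.006,0,0,-1],[0,0,0,0.006,0,0,-1],[0,0,0,0.006,0,0,-1],[0,0,0,0,0,0,-1],[0,0,0,0,0,0,-1]]]}}

```text
t: 7.38
tcp_pos: [0.5059, -0.0555, 0.2119]
tool_rot: [0.629, 0.778, -0.0, -0.0]
force: [0.2, 0.4, 0.1]
finger_gap: 0.002
gripper_force: 0.0
```

```bash
python3 - <<'E'
from h import *
go(eng(0,0,.27))
im=[manip.snapshot("top")[160:240,290:395],manip.snapshot("scene")[190:270,190:295]]
cv2.imwrite("pics/a3.png",np.hstack([cv2.resize(x,None,fx=3.8,fy=3.8,interpolation=2) for x in im]))
E
```

```text
t 7.38 tcp [ 0.5059 -0.0555  0.2119] F [0.2 0.4 0.1] gap 0.002 gf 0.0
turn deg [-0.   -0.    0.08] shift mm, tool now [-127.2   -0.6  -58.1] after turn [-127.2   -0.4  -58.1]
```

View pics/a3.png

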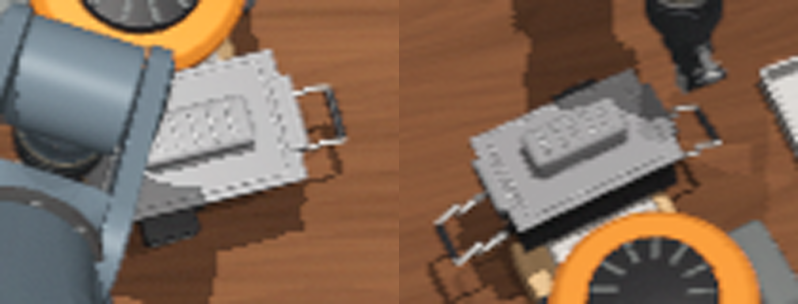

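Both clips hang open: the right bar is at scene crop (445,240) and the left at (708,130). Now move above the block with the jaws open.

Emit:
{"api": "servo_tool", "payload": {"rows": [[[0,0,0,0,0,-0.0145,-1],[0,0,0,0,0,-0.0145,-1],[0,0,0,0,0,-0.0145,-1],[0,0,0,0,0,-0.0145,1],[0,0,0,-0.025,0,0,1],[0,0,0,-0.025,0,0,1],[0,0,0,-0.025,0,0,1],[0,0,0,-0.025,0,0,1]]]}}

```text
t: 8.15
tcp_pos: [0.5271, -0.1552, 0.2701]
tool_rot: [0.629, 0.777, 0.0, 0.0]
force: [0.4, 0.6, -1.1]
finger_gap: 0.708
gripper_force: 0.0
```

Emit:
{"api": "servo_tool", "payload": {"rows": [[[0,0,0,-0.02,0,0,1],[0,0,0,-0.007,0,0,1],[0,0,0,0,0,0,1],[0,0,0,0,0,0.01,1],[0,0,0,0,0,0.01,1],[0,0,0,0,0,0.01,1],[0,0,0,0,0,0.01,1],[0,0,0,0,0,0.01,1]]]}}

```text
t: 8.82
tcp_pos: [0.532, -0.1791, 0.2184]
tool_rot: [0.629, 0.778, -0.0, -0.001]
force: [0.4, -1.1, -0.2]
finger_gap: 1.0
gripper_force: 0.0
```

Emit:
{"api": "servo_tool", "payload": {"rows": [[[0,0,0,0,0,0.008,1],[0,0,0,0,0,0.008,1],[0,0,0,0,0,0.005,1],[0,0,0,0,0,0.004,1],[0,0,0,0,0,0,1],[0,0,0,0,0,0,1]]]}}

```text
t: 9.32
tcp_pos: [0.5326, -0.1804, 0.1949]
tool_rot: [0.629, 0.777, 0.0, 0.0]
force: [0.6, 0.4, -0.1]
finger_gap: 1.004
gripper_force: 0.0
```

Emit:
{"api": "servo_tool", "payload": {"rows": [[[0,0,0,0,0,0,0],[0,0,0,0,0,0,0],[0,0,0,0,0,0,-0.3],[0,0,0,0,0,0,-0.6],[0,0,0,0,0,0,-1],[0,0,0,0,0,0,-1],[0,0,0,0,0,0,-1],[0,0,0,0,0,0,-1]]], "squeeze": 40}}

```text
t: 9.98
tcp_pos: [0.5326, -0.1804, 0.1955]
tool_rot: [0.629, 0.777, -0.0, 0.0]
force: [-1.0, 0.9, 4.3]
finger_gap: 0.507
gripper_force: 43.9
```

Emit:
{"api": "servo_tool", "payload": {"rows": [[[0,0,0,0,0,-0.002,-1],[0,0,0,0,0,-0.003,-1],[0,0,0,0,0,-0.004,-1],[0,0,0,0,0,-0.005,-1],[0,0,0,0,0,-0.006,-1],[0,0,0,0,0,-0.008,-1],[0,0,0,0,0,-0.01,-1],[0,0,0,0,0,-0.01,-1]]]}}

```text
t: 10.65
tcp_pos: [0.5324, -0.1801, 0.2439]
tool_rot: [0.629, 0.777, 0.0, -0.0]
force: [-0.2, -0.4, -3.4]
finger_gap: 0.507
gripper_force: 42.7
```

Emit:
{"api": "servo_tool", "payload": {"rows": [[[0,0,0,0,0,-0.01,-1],[0,0,0,0,0,-0.01,-1],[0,0,0,0,0,-0.01,-1],[0,0,0,0,0,0,-1],[0,0,0,0,0,0,-1]]]}}

```text
t: 11.07
tcp_pos: [0.5328, -0.1804, 0.2738]
tool_rot: [0.629, 0.777, 0.0, 0.001]
force: [0.0, -0.2, -4.2]
finger_gap: 0.506
gripper_force: 42.9
```

```bash
python3 - <<'E'
from h import *
go(np.array([.484,.198,.27]),97)
im=[manip.snapshot("top")[150:270,180:400],manip.snapshot("scene")[160:280,190:410]]
cv2.imwrite("pics/a4.png",np.vstack([cv2.resize(x,None,fx=2.5,fy=2.5,interpolation=2) for x in im]))
E
```

```text
t 11.07 tcp [ 0.5328 -0.1804  0.2738] F [ 0.  -0.2 -4.2] gap 0.506 gf 42.90863871574402
turn deg [0.08 0.07 5.02] shift mm, tool now [380.3  31.1   3.4] after turn [381.6  -2.3   3.8]
```

View pics/a4.png

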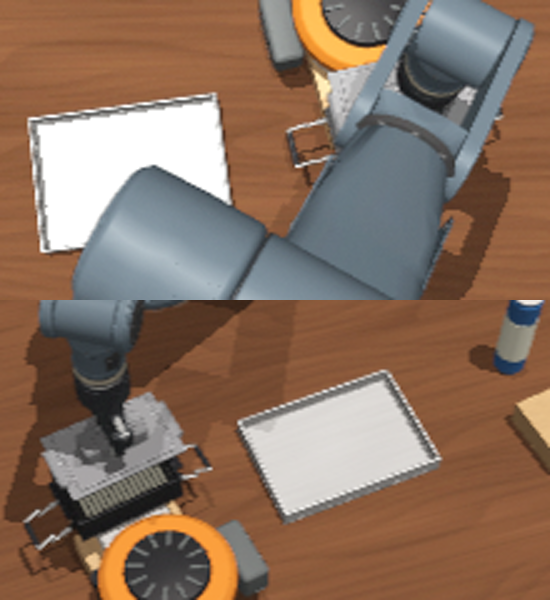

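The cover is up and level, clear of the box, with the filter visible below it. The tray is empty at lower-image (340,445). Now carry the cover over.

Emit:
{"api": "servo_tool", "payload": {"rows": [[[0,0,0,0.012,0.001,0,-1],[0,0,0,0.024,0.002,0,-1],[0,0,0,0.026,0.002,0,-1],[0,0,0,0.026,0.002,0,-1],[0,0,0,0.026,0.002,0,-1],[0,0,0,0.026,0.002,0,-1],[0,0,0,0.026,0.002,0,-1],[0,0,0,0.026,0.002,0,-1]]]}}

```text
t: 11.83
tcp_pos: [0.5059, 0.0128, 0.2723]
tool_rot: [0.629, 0.777, -0.0, -0.001]
force: [0.5, 0.8, -3.4]
finger_gap: 0.507
gripper_force: 42.8
```

Emit:
{"api": "servo_tool", "payload": {"rows": [[[0,0,0,0.026,0.002,0,-1],[0,0,0,0.026,0.002,0,-1],[0,0,0,0.026,0.002,0,-1],[0,0,0,0.026,0.002,0,-1],[0,0,0,0.026,0.002,0,-1],[0,0,0,0.026,0.002,0,-1],[0,0,0,0.022,0.002,0,-1],[0,0,0,0.01,0.001,0,-1]]]}}

```text
t: 12.5
tcp_pos: [0.4808, 0.2007, 0.2723]
tool_rot: [0.628, 0.778, -0.0, -0.001]
force: [0.6, -0.0, -3.4]
finger_gap: 0.51
gripper_force: 42.8
```

Emit:
{"api": "servo_tool", "payload": {"rows": [[[0,0,2.5,0,0,0,-1],[0,0,2.5,0,0,0.01,-1],[0,0,0,0,0,0.02,-1],[0,0,0,0,0,0.025,-1],[0,0,0,0,0,0.025,-1],[0,0,0,0,0,0.025,-1],[0,0,0,0,0,0.025,-1],[0,0,0,0,0,0.02,-1]]]}}

```text
t: 13.17
tcp_pos: [0.4816, 0.1975, 0.121]
tool_rot: [0.663, 0.749, -0.001, -0.001]
force: [-0.4, -1.4, -3.5]
finger_gap: 0.505
gripper_force: 42.8
```

Emit:
{"api": "servo_tool", "payload": {"rows": [[[0,0,0,0,0,0.01,-1],[0,0,0,0,0,0,-1],[0,0,0,0,0,0,-1]]]}}

```text
t: 13.42
tcp_pos: [0.4826, 0.1976, 0.1128]
tool_rot: [0.662, 0.749, -0.0, -0.0]
force: [0.2, 1.1, -2.4]
finger_gap: 0.506
gripper_force: 42.6
```

```bash
python3 - <<'E'
from h import *
go(np.array([.484,.198,.043]),97)
im=[manip.snapshot("top")[150:270,180:400],manip.snapshot("scene")[160:280,190:410]]
cv2.imwrite("pics/a5.png",np.vstack([cv2.resize(x,None,fx=2.5,fy=2.5,interpolation=2) for x in im]))
E
```

```text
t 13.42 tcp [0.4826 0.1976 0.1128] F [ 0.2  1.1 -2.4] gap 0.506 gf 42.6266348361969
turn deg [-0.05  0.    0.02] shift mm, tool now [ 0.2  1.5 69.8] after turn [ 0.2  1.4 69.8]
```

View pics/a5.png

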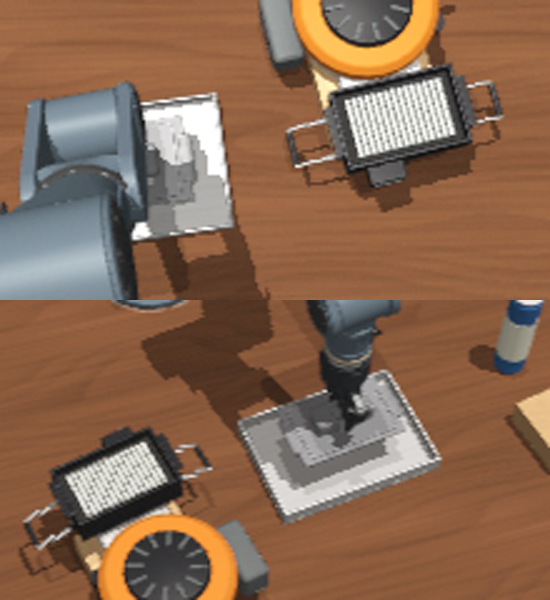

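The cover is level over the tray and inside its outline (lower-image (340,430)). I'll lower it slowly.

Emit:
{"api": "servo_tool", "payload": {"rows": [[[0,0,0,0,0.0015,0.008,-1],[0,0,0,0,0,0.01,-1],[0,0,0,0,0,0.01,-1],[0,0,0,0,0,0.01,-1],[0,0,0,0,0,0.01,-1],[0,0,0,0,0,0.008,-1],[0,0,0,0,0,0.006,-1],[0,0,0,0,0,0.002,-1]]]}}

```text
t: 14.18
tcp_pos: [0.4835, 0.1977, 0.0474]
tool_rot: [0.662, 0.749, -0.001, -0.001]
force: [-0.0, 0.6, -3.0]
finger_gap: 0.51
gripper_force: 42.8
```

Emit:
{"api": "servo_tool", "payload": {"rows": [[[0,0,0,0,0,0.002,-1],[0,0,0,0,0,0.002,-1],[0,0,0,0,0,0.001,-1],[0,0,0,0,0,0,-1]]]}}

```text
t: 14.52
tcp_pos: [0.4843, 0.1979, 0.044]
tool_rot: [0.662, 0.749, 0.0, 0.0]
force: [0.1, -0.4, -3.8]
finger_gap: 0.506
gripper_force: 42.8
```

Emit:
{"api": "servo_tool", "payload": {"rows": [[[0,0,0,0,0,0.001,-1],[0,0,0,0,0,0.001,-1],[0,0,0,0,0,0,-1]]]}}

```text
t: 14.77
tcp_pos: [0.4845, 0.1979, 0.0425]
tool_rot: [0.662, 0.749, 0.0, 0.0]
force: [0.0, -0.6, 1.3]
finger_gap: 0.509
gripper_force: 43.3
```

Emit:
{"api": "servo_tool", "payload": {"rows": [[[0,0,0,0,0,0.001,-1],[0,0,0,0,0,0,-1]]]}}

```text
t: 14.93
tcp_pos: [0.4845, 0.1979, 0.0425]
tool_rot: [0.662, 0.749, 0.0, 0.0]
force: [-0.8, 0.3, 10.2]
finger_gap: 0.504
gripper_force: 44.4
```

The cover has touched the tray floor. Release and retreat.

Emit:
{"api": "servo_tool", "payload": {"rows": [[[0,0,0,0,0,-0.001,0.2],[0,0,0,0,0,0,0.4],[0,0,0,0,0,0,0.8],[0,0,0,0,0,0,0.8],[0,0,0,0,0,-0.003,0.8],[0,0,0,0,0,-0.006,0.8],[0,0,0,0,0,-0.01,0.8],[0,0,0,0,0,-0.01,0.8]]]}}

```text
t: 15.6
tcp_pos: [0.484, 0.1978, 0.0717]
tool_rot: [0.662, 0.749, -0.0, -0.0]
force: [0.5, -0.2, -0.0]
finger_gap: 0.9
gripper_force: 0.0
```

Emit:
{"api": "servo_tool", "payload": {"rows": [[[0,0,0,0,0,-0.02,0.8],[0,0,0,0,0,-0.03,0.8],[0,0,0,0,0,-0.03,0.8],[0,0,0,0,0,-0.03,0.8],[0,0,0,0,0,-0.03,0.8],[0,0,0,0,0,-0.02,0.8],[0,0,0,0,0,0,0.8],[0,0,0,0,0,0,0.8]]]}}

```text
t: 16.27
tcp_pos: [0.4847, 0.198, 0.2331]
tool_rot: [0.662, 0.749, 0.002, 0.001]
force: [-0.0, 0.7, -0.3]
finger_gap: 0.902
gripper_force: 0.0
```

```bash
python3 - <<'E'
from h import *
go(np.array([.484,.198,.2]),97)
im=[manip.snapshot("top")[150:270,180:400],manip.snapshot("scene")[160:280,190:410]]
cv2.imwrite("pics/a6.png",np.vstack([cv2.resize(x,None,fx=2.5,fy=2.5,interpolation=2) for x in im]))
E
```

```text
t 16.27 tcp [0.4847 0.198  0.2331] F [-0.   0.7 -0.3] gap 0.902 gf 0.0
turn deg [ 0.25 -0.01  0.03] shift mm, tool now [ 0.1 -0.8 33.1] after turn [ 0.1 -0.7 33.1]
```

View pics/a6.png

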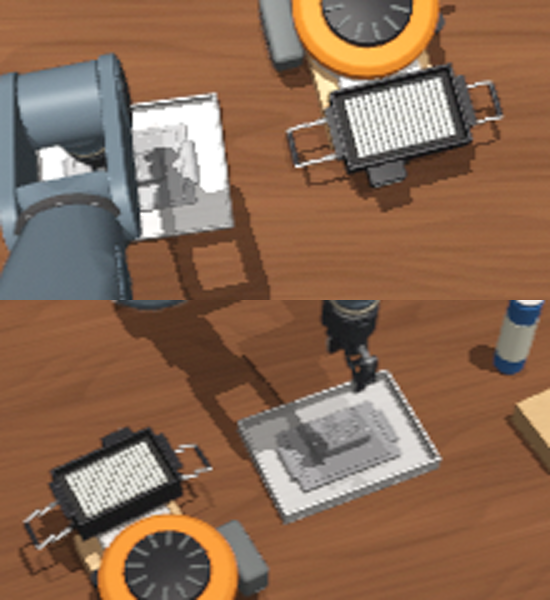

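The cover lies flat and centred in the tray (lower-image (338,445)). Both clips hang open and the gripper is clear, so I'm handing it in.

```bash
python3 -c "
from station import manip
print(manip.sign_off())"
```

```text
the job is handed in; nothing more can be done
None
```

I flipped both clips open, set the cover flat and right way up in the tray, released it, and handed the job in at about 16 s; sign-off gave no verdict, but the last pictures show everything in place.

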